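Clamp the housing and hold the probe on its marked spot

TASK

First flip the cam lever of the fixture fully over so that it clamps the black housing against its end stop. Then draw the spring probe (the thicker one, with the thin ball-ended stylus) out of the rack and press its ball gently on the centre of the round white mark on the housing's sloping boss, the probe square to that sloping face and its stylus pushed in about halfway. Finish while holding it there, with the lever still over, and leave the plug gauge and the other things on the plate where they are.

Things in the scene. Friction and masses are not known exactly. Their poses are not given: they have to be found in the camera images.
- fixture: Fixed aluminium clamping fixture: base plate 130 mm (x) by 200 mm (y, -122 to +78), 15 mm thick; two guide rails along y (12 mm high, inner faces at x = +-46 mm); steel end stop across the +y end (face at y = +60 mm, up to z = 47 mm). Origin: on the work surface under the centre of the clamped housing's place. z up; yaw up to 0.3 rad either way.
- housing: Loose black open box with ribs, 90 (x) by 120 (y) by 42 mm high, 0.6 to 1 kg, on the base plate between the rails (1 mm play), axes as the fixture's. Origin: centre of underside. Slides along y; home against the stop its y in the fixture frame is 0 (starts 4 to 7 mm short, at -y). In its middle a 42 mm square boss, its top face sloping 20 degrees down to -x.
- spot (a point): Centre of the round white mark (ring 14 mm across with a dot) in the middle of the boss's sloping top face, 58 mm above the housing's underside (73 mm above the work surface). z axis: outward normal of the sloping face (20 degrees from vertical, leaning to the housing's -x side, towards the robot); y as the housing's y.
- lever (a joint): Angle (rad) of the cam lever about its vertical pivot: 0 = open, arm along the fixture's -y; 1.571 = fully over (limit), arm along the fixture's -x; grows clockwise from above. Starts at 0 to 0.25; stays where it is left (friction 0.12 N m). Its eccentric disc (40 mm across, 10 mm off-centre) pushes the housing home as it turns; fully over is dead centre.
- lever_grip (a point): Point on the axis of the lever's upright round black handle, 75 mm above the work surface. The handle is 20 mm in diameter, from 48 to 95 mm above the surface, fixed on the flat steel arm (14 mm wide, 40 to 48 mm above the surface), 85 mm from the pivot. Being round, it may turn between the fingers.
- lever_pivot (a point): Point on the lever's vertical pivot axis, 40 mm above the work surface, at (0, -90 mm) in the fixture's frame; axes as the fixture's.
- rack: Fixed steel rack: plate 70 (x) by 170 (y) by 12 mm, top 80 mm above the work surface, on four posts, with two 21 mm through holes at y = -45 and +45 mm; the probe hangs in one, the plug gauge in the other (which in which varies). Origin: on the work surface under its centre.
- probe: Loose spring probe, 0.13 to 0.22 kg, upright in the rack, lifts straight out (62 mm). Origin: on its axis at the collar's underside, on the rack's top; z along the axis, away from the stylus. Barrel 26 mm across from z = 6 to 86 mm, collar 34 mm across (0 to 6), nose 17 mm across (0 to -20), 5 mm stylus with 8 mm white ball, lowest point z = -60 mm when fully out.
- probe_tip (a point): The lowest point of the probe's ball, on the probe's axis.
- stylus (a joint): How far the stylus is pushed into the probe, m: 0 = fully out, 0.012 = bottomed. Sprung: 1 N at the start of travel plus 0.5 N per mm, so about 4 N at half travel (6 mm).
- plug_gauge: Steel plug gauge, loose, not to be touched: slim handle 16 mm in diameter, 6 to 61 mm above its origin, on a collar 34 mm in diameter, a plain 17 mm plug below (45 mm long). Origin: on the axis at the collar's underside. Hangs in the rack's other hole.
- ring_gauge: Bystander: loose steel ring, 70 mm outside, 40 mm inside, 22 mm high. Origin: centre of its underside.
- angle_block: Bystander: loose steel angle block, foot 50 by 50 by 10 mm with an upright wall to 60 mm. Origin: centre of its underside.
Mind the look-alikes: they are no part of the job. What is shaped like the probe but red is not meant. There is more than one size of the rack; the job needs the larger.

How it is judged:
By the outcome, as a careful person would: the job done as asked, in the order asked, and still so for the second after the job is handed in, while the arm keeps its last pose, push and grip.
It also fails if it takes over 56 s, if anything falls off the work surface, if the arm or the gripper's body presses on something with over 40 N, if the wrist force passes 120 N, or if a joint passes its speed limit or range.

ROBOT

A 6-joint arm with a two-finger parallel gripper is mounted at the origin on the work surface. World frame = base frame: x ahead of the robot, y to its left, z up, the work surface at z = 0. Lengths are in mm, angles in rad, forces in N, time in s.
With the tool pointing down it reaches from about 350 to 875 mm from the base axis. Payload 4.2 kg.
Tool frame: the origin (TCP) lies at the very end of the fingers, on their centre line; the grasp point (between the pads) lies 19 mm behind it; z points along the fingers, y is the line along which they close (so a half turn about z gives the same grasp; the last joint's range is limited). The gripper opens to 85 mm and grips with 20 to 120 N. Pads are 22 mm wide; open, the fingers measure 114 mm over their backs; the gripper's body (76 mm by 85 mm) begins 54 mm behind the grasp point. The pads swing forward as they close: fully open they stand 13 mm farther back than shut.
Start: joints at [-1.067, 0.385, 0.008, 0, -1.194, -0.259], TCP at [151.494, -606.341, 231.312] pointing down, gripper open.
Joint ranges: [-3.14, 3.14], [-1.21, 2.06], [-1.07, 1.41], [-3.16, 2.05], [-2.99, -0.16], [-3.1, 3.1]. Speed limits (rad/s): [2.79, 2.79, 3.14, 3.14, 3.14, 3.14].

INTERFACE

Orientations are given as a unit quaternion [x, y, z, w].
In Python, from bench import monitor, get_image, camera_info, job_done gives the robot as it stands.
- The arm moves only by the tool send_rows, never from a script. Its argument "series" is a list of rows, each a list of 3 entries, a list of its own where there are three numbers: the shift along the tool's x, y, z in mm, then the turn, a rotation vector about the tool's x, y, z in rad, then the finger opening in mm, from 0 to 85.4. A call has 1 to 8 rows; each row shifts and turns the commanded pose from where the row before left it, along the tool's axes as they then stand; what a row does not reach is not made up. A row lasts 1/10 s, in which the tool goes at most 50 mm and 8.59 degrees, less where a joint would pass 70% of its speed; a pose out of reach is approached as far as the arm can. A call with a gripper value outside its range is refused whole. The fingers move at their own pace and stop on an object; the grip force is fixed at half the most. Time passes only in rows, so rows that do not move let the fingers close. It gives the time, the measured TCP pose, the force, the opening and the grip force at its end, in the units of the state.
- monitor.read_state(): the state, without advancing time (a new reading comes with each control period).
- get_image(name): name is "side" or "top"; returns the picture (420x560x3 uint8, red, green, blue); there is no depth.
- camera_info(name): a dict with "intrinsics" (3x3 intrinsics, pixels), "R" (3x3) and "t" (3): a world point X has camera coordinates R X + t. Camera axes: x right, y down, z forward; pixel columns grow to the right and rows downward; lengths in mm; the calibration is good to about 2 mm. A picture is of the moment at which its call begins. camera_info takes no time and is no camera call.
- job_done(): hands the job in; it is judged then, once.
The state is a dict: "clock": time; "joints": joint angles; "joint_vel": joint speeds; "joint_efforts": joint torques, N m; "position": TCP position; "ee_rot": TCP orientation; "contact_force": force on the tool from outside, world axes, zero at the start; "wrist_torque": the same for the moment, N m; "gripper_width": finger opening in mm; "grasp_force": force on a finger pad.
Only numpy, scipy, OpenCV 4.12 (cv2) and the standard library are available. Lean on these libraries where they do the work, as an engineer would, in place of code of your own. Each camera call takes 0.05 s, during which the arm holds its last target. There are 200 camera calls.

## Working session

There is one attempt and no reset: what is moved stays moved. The work goes in short steps, Python scripts to look and compute and a tool call to move; the robot and the scene stay as the last step left them, time stands still between calls to the robot, and variables do not carry over. Pictures are saved under pics/ and viewed, at most 10 in all, crops included, and the job is handed in when it is done.

Besides the shell and the picture viewer there is one more tool, called as name(argument=value, ...) on one line, values as JSON. send_rows: Moves the arm, as the interface text tells. Its arguments: {"type":"object","properties":{"series":{"type":"array"}},"required":["series"]}

```bash
mkdir -p pics; ls; python3 - <<'E'
from bench import monitor,get_image,camera_info
import cv2,numpy as np
for n in("top","side"):
    c=camera_info(n);print(n,np.array(c["intrinsics"]).round(1).tolist(),np.array(c["R"]).round(4).tolist(),np.array(c["t"]).round(1).tolist())
    im=get_image(n);cv2.imwrite(f"pics/{n}0.png",cv2.resize(im[:,:,::-1],(800,600),interpolation=cv2.INTER_CUBIC))
print(monitor.read_state())
E
```

```text
pics
top [[466.7, 0.0, 279.1], [0.0, 466.7, 215.2], [0.0, 0.0, 1.0]] [[-0.0099, -0.9999, -0.0096], [-0.9939, 0.0109, -0.1095], [0.1096, 0.0084, -0.9939]] [4.5, 525.0, 1130.5]
side [[382.4, 0.0, 274.3], [0.0, 382.4, 213.5], [0.0, 0.0, 1.0]] [[0.8963, -0.4434, -0.0077], [-0.2229, -0.4354, -0.8722], [0.3834, 0.7834, -0.4891]] [-494.1, 187.8, 670.9]
{'clock': 0.1, 'joints': array([-1.06737296e+00,  3.85503508e-01,  6.78584393e-03, -4.55389035e-04,
       -1.19400852e+00, -2.58590983e-01]), 'joint_vel': array([ 0.00044236, -0.00127878,  0.00303768,  0.00109892, -0.00105739,
       -0.00045125]), 'joint_efforts': array([ 5.40723777e-04, -3.93319988e+01,  1.88930243e+01,  4.19789135e+00,
       -2.60017463e-03,  4.22394706e-06]), 'position': array([ 151.38984086, -605.85695842,  230.32269284]), 'ee_rot': array([-1.22027260e-01,  9.92526258e-01,  9.74436286e-04, -1.62350556e-04]), 'contact_force': array([-0.18779549, -0.54302116,  0.39907666]), 'wrist_torque': array([-0.02338368, -0.02839263,  0.02560632]), 'grasp_force': 0.0, 'gripper_width': 85.29169497381852}
```

View pics/top0.png

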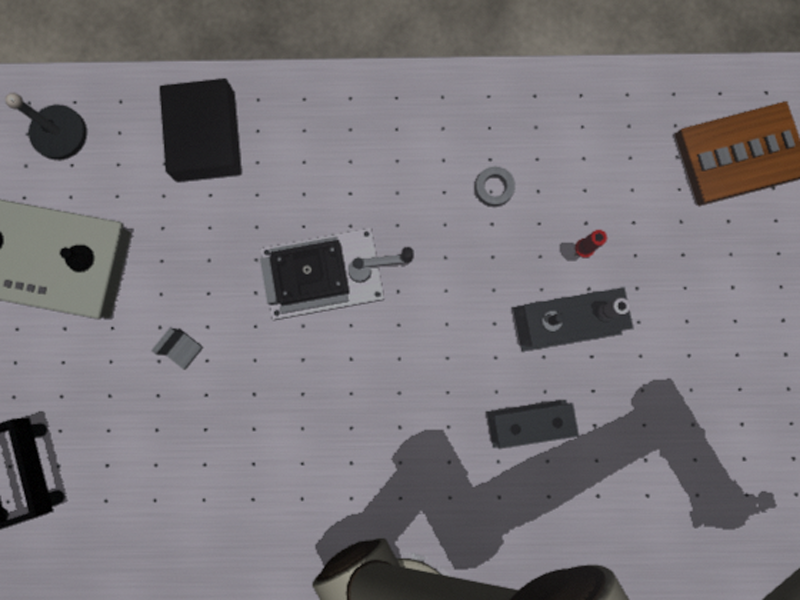

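View pics/side0.png

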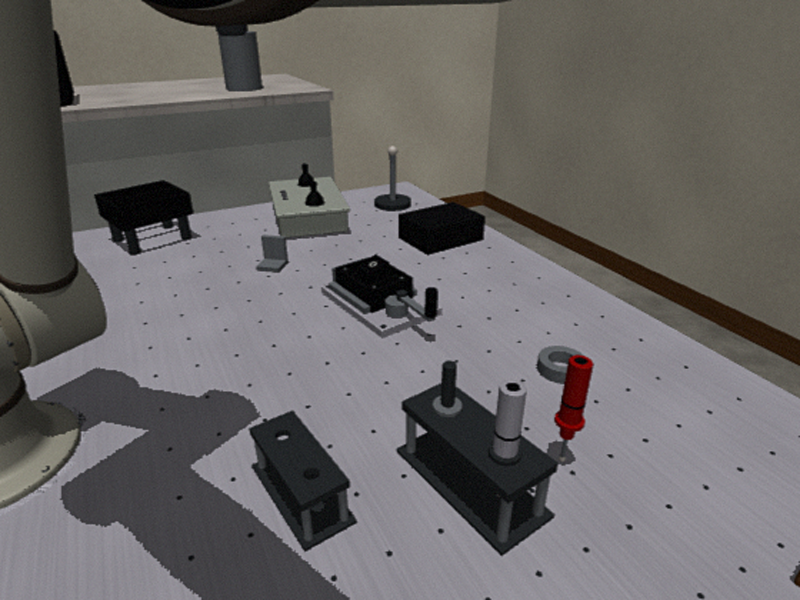

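The top view shows the fixture at about (320,272), with its lever handle at (407,254). The large rack is at (572,320) and the small empty one at (532,424).

Probe candidates are the silver-barrelled one in the large rack (top ≈(621,306), side (509,420)) and the red one at (595,240). The silver one fits, since red is excluded. The slim dark one at (552,320) is the plug gauge. I'll confirm this in an enlarged crop.

```bash
python3 - <<'E'
import cv2,numpy as np
from bench import get_image
t=get_image("top")[:,:,::-1];s=get_image("side")[:,:,::-1]
def crop(im,x,y,w,h,k): 
    c=cv2.resize(im[y:y+h,x:x+w],None,fx=k,fy=k,interpolation=cv2.INTER_CUBIC); return c
# top fixture 175..305,155..230 ; rack 350..450,195..250 
a=crop(t,175,155,133,50*2,3); 
A=crop(t,178,155,120,75,4)   #480x300
B=crop(t,352,195,100,60,4)   #400x240
C=crop(s,220,170,100,75,4)   #
D=crop(s,270,245,130,140,3)
out=np.zeros((600,800,3),np.uint8)
A=crop(t,178,155,120,70,4);out[0:280,0:480]=A
B=crop(t,356,198,92,54,4);out[290:290+216,0:368]=B
C=crop(s,220,170,100,70,3);out[0:210,490:790]=C
D=crop(s,275,245,100,125,3);out[220:595,490:790]=D
cv2.imwrite("pics/crop1.png",out)
E
```

```text
(no output)
```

View pics/crop1.png

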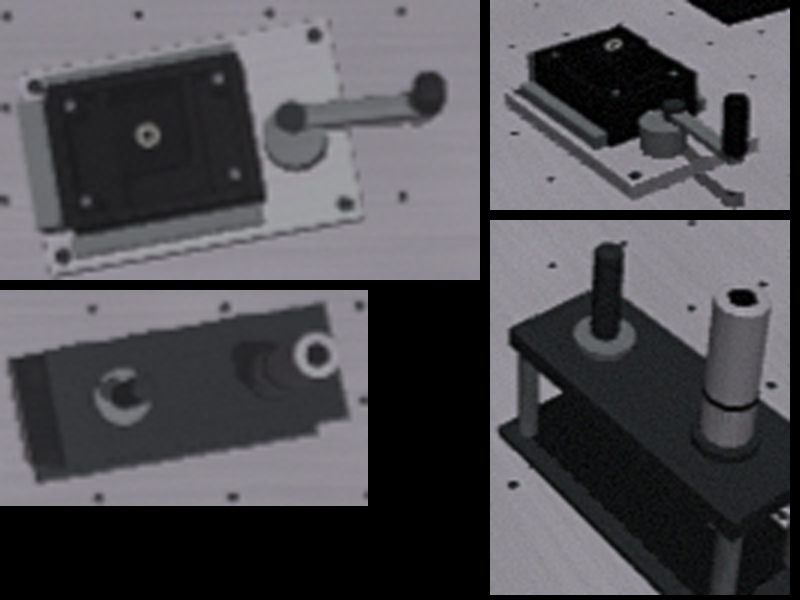

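The crop confirms it: the silver thick barrel in the larger rack, on its -y side, is the probe, and the slim black handle on a collar is the plug gauge. I'll work out the poses next.

```bash
cat > h.py <<'E'
import numpy as np
from bench import camera_info,monitor
from scipy.optimize import least_squares
from scipy.spatial.transform import Rotation as Ro
CI={n:{k:np.array(v,float) for k,v in camera_info(n).items() if k in("intrinsics","R","t")} for n in("top","side")}
def proj(n,X):
    c=CI[n];p=c["intrinsics"]@(c["R"]@np.array(X,float)+c["t"]);return p[:2]/p[2]
def onz(n,px,z):
    c=CI[n];d=c["R"].T@np.linalg.inv(c["intrinsics"])@[*px,1];o=-c["R"].T@c["t"];return o+d*(z-o[2])/d[2]
def src(p,k,o,off=(0,0)): return (np.array(p,float)-off+.5)/k-.5+o
E
python3 - <<'E'
from h import *
f=lambda p:src(p,4,(178,155)); g=lambda p:src(p,4,(356,198),(0,290))
c=lambda p:src(p,3,(220,170),(490,0)); d=lambda p:src(p,3,(275,245),(490,220))
for nm,z,t,s in [("spot",73,f((147.5,134.5)),c((614,45))),("handle",95,f((429,90)),c((736,97))),("handlebot",48,None,c((733,153))),("probe",166,g((316,354)),d((742,301))),("plugcollar",86,g((123,396)),d((604,334))),("plugtop",141,None,d((609,247)))]:
    print(nm,onz("top",t,z).round(1) if t is not None else "",onz("side",s,z).round(1))
H=[onz("top",f(p),15)[:2] for p in((36,86),(314,35),(344,203),(64,256))]
print(np.round(H,1)); u=H[0]-H[1]+H[3]-H[2]; print("yaw",np.arctan2(u[1],u[0])-np.pi/2, "plate c",np.mean(H,0))
R=[onz("top",g(p),80)[:2] for p in((325,303),(347,415),(46,352),(66,472))]
print(np.round(R,1)); u=R[2]-R[0]+R[3]-R[1]; print("rack yaw",np.arctan2(u[1],u[0])-np.pi/2,np.mean(R,0))
print(f((291,115)),[onz("top",f((291,115)),z).round(1) for z in(40,55,65)])
E
```

```text
spot [587.2 153.7  73. ] [589.7 153.2  73. ]
handle [608.1 -15.9  95. ] [613.  -14.1  95. ]
handlebot  [611.2 -15.1  48. ]
probe [ 509.7 -341.5  166. ] [ 510.3 -342.9  166. ]
plugcollar [ 494.9 -253.3   86. ] [ 496.4 -253.    86. ]
plugtop  [ 498.5 -250.3  141. ]
[[629.1 233.4]
 [660.   56.5]
 [551.9  38. ]
 [520.3 214.5]]
yaw 0.1751924746394753 plate c [590.32799553 135.58559718]
[[ 549.5 -376.2]
 [ 482.8 -386. ]
 [ 522.1 -210. ]
 [ 450.9 -219.6]]
rack yaw 0.1764654582634413 [ 501.32196764 -297.96396513]
[250.375 183.375] [array([604. ,  69.5,  40. ]), array([601.3,  68.5,  55. ]), array([599.5,  67.8,  65. ])]
```

Estimated positions:
- Fixture origin ≈ (587.5,158), yaw 0.175.
- Pivot ≈ (603,69.5).
- Handle ≈ (610.5,-15), so the lever is at about 0.09 rad.
- Probe axis ≈ (510,-342).

I'll go to the handle first.

send_rows(series=[[[-37,29,0],[0,0,0],50],[[-37,29,0],[0,0,0],50],[[-37,29,0],[0,0,0],50],[[-37,29,0],[0,0,0],50],[[-37,29,0],[0,0,0],50],[[-37,29,0],[0,0,0],50],[[-37,29,0],[0,0,0],50],[[-37,29,0],[0,0,0],50]])

```text
clock: 1.0
position: [383.2, -307.8, 231.4]
ee_rot: [-0.122, 0.993, -0.0, 0.0]
contact_force: [0.5, -0.2, -0.0]
gripper_width: 50.1
grasp_force: 0.0
```

send_rows(series=[[[-37,29,0],[0,0,0],50],[[-37,29,0],[0,0,0],50],[[-37,29,0],[0,0,0],50],[[-37,29,0],[0,0,0],50],[[-37,29,0],[0,0,0],50],[[-37,29,0],[0,0,0],50],[[-37,29,0],[0,0,0],50],[[-30,25,0],[0,0,0],50]])

```text
clock: 1.8
position: [608.7, -16.1, 231.0]
ee_rot: [-0.123, 0.992, 0.0, -0.0]
contact_force: [0.1, -0.8, 0.6]
gripper_width: 50.2
grasp_force: 0.0
```

send_rows(series=[[[0,0,0],[0,0,-0.14],50],[[0,0,0],[0,0,-0.14],50],[[0,0,0],[0,0,-0.14],50],[[0,0,0],[0,0,-0.14],50],[[0,0,0],[0,0,-0.14],50],[[0,0,0],[0,0,-0.14],50],[[0,0,0],[0,0,-0.14],50],[[0,0,0],[0,0,-0.14],50]])

```text
clock: 2.6
position: [607.4, -18.3, 231.0]
ee_rot: [-0.633, 0.774, 0.0, -0.0]
contact_force: [0.0, 0.2, -0.1]
gripper_width: 49.9
grasp_force: 0.0
```

send_rows(series=[[[0,0,0],[0,0,-0.14],50],[[0,0,0],[0,0,-0.14],50],[[0,0,0],[0,0,0],50]])

```text
clock: 2.9
position: [607.4, -18.3, 231.0]
ee_rot: [0.733, -0.681, -0.0, 0.0]
contact_force: [0.4, -0.1, -0.5]
gripper_width: 50.0
grasp_force: 0.0
```

send_rows(series=[[[-3,-3.3,24],[0,0,0],50],[[0,0,30],[0,0,0],50],[[0,0,30],[0,0,0],50],[[0,0,30],[0,0,0],50],[[0,0,20],[0,0,0],50],[[0,0,20],[0,0,0],50],[[0,0,20],[0,0,0],50],[[0,0,0],[0,0,0],50]])

```text
clock: 3.7
position: [608.4, -15.4, 54.2]
ee_rot: [0.732, -0.682, -0.002, 0.003]
contact_force: [-0.8, -0.8, -0.7]
gripper_width: 50.0
grasp_force: 0.0
```

send_rows(series=[[[0,0,0],[0,0,0],10],[[0,0,0],[0,0,0],10],[[0,0,0],[0,0,0],10],[[0,0,0],[0,0,0],10],[[0,0,0],[0,0,0],10],[[0,0,0],[0,0,0],10]])

```text
clock: 4.3
position: [611.7, -14.9, 58.8]
ee_rot: [0.733, -0.68, 0.001, -0.001]
contact_force: [0.6, 0.1, 5.1]
gripper_width: 18.3
grasp_force: 58.7
```

```bash
python3 - <<'E'
import cv2,numpy as np
from bench import get_image
t=get_image("top")[:,:,::-1];s=get_image("side")[:,:,::-1]
o=np.zeros((600,800,3),np.uint8)
o[:480,:400]=cv2.resize(t[130:250,210:310],None,fx=4,fy=4);o[:480,400:]=cv2.resize(s[150:270,220:320],None,fx=4,fy=4)
cv2.imwrite("pics/g1.png",o)
E
```

```text
(no output)
```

View pics/g1.png

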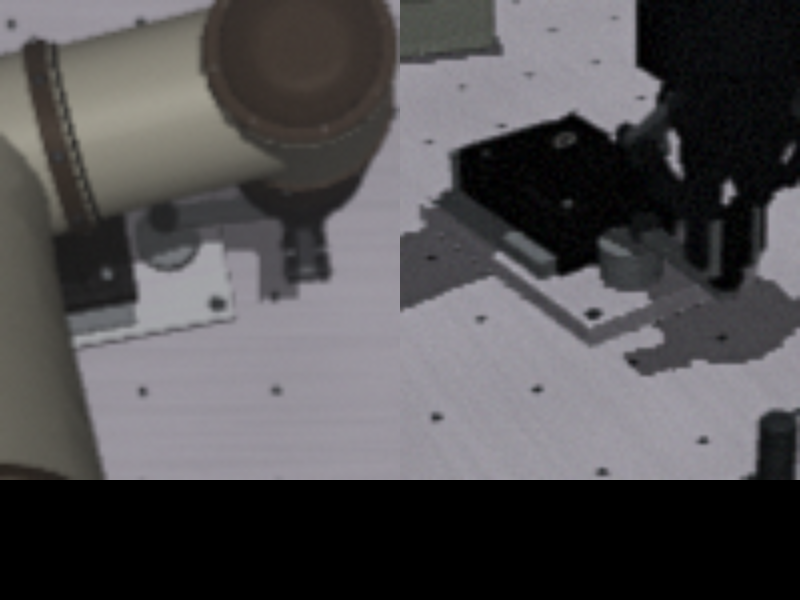

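send_rows(series=[[[-0.4,8.5,0],[0,0,0.1],10],[[-0.4,8.5,0],[0,0,0.1],10],[[-0.4,8.5,0],[0,0,0.1],10],[[-0.4,8.5,0],[0,0,0.1],10],[[-0.4,8.5,0],[0,0,0.1],10],[[-0.4,8.5,0],[0,0,0.1],10],[[-0.4,8.5,0],[0,0,0.1],10],[[0,0,0],[0,0,0],10]])

```text
clock: 5.2
position: [555.2, 0.4, 58.8]
ee_rot: [-0.455, 0.891, -0.001, 0.001]
contact_force: [1.3, -4.3, 6.8]
gripper_width: 18.3
grasp_force: 58.9
```

send_rows(series=[[[-0.4,8.5,0],[0,0,0.1],10],[[-0.4,8.5,0],[0,0,0.1],10],[[-0.4,8.5,0],[0,0,0.1],10],[[-0.4,8.5,0],[0,0,0.1],10],[[-0.4,8.5,0],[0,0,0.1],10],[[-0.4,8.5,0],[0,0,0.1],10],[[-0.4,8.5,0],[0,0,0.1],10],[[0,0,0],[0,0,0],10]])

```text
clock: 6.0
position: [522.8, 48.6, 58.7]
ee_rot: [-0.121, 0.993, -0.0, 0.001]
contact_force: [1.8, -7.0, 7.7]
gripper_width: 18.6
grasp_force: 59.1
```

send_rows(series=[[[-0.1,3,0],[0,0,0.035],10],[[-0.1,3,0],[0,0,0.035],10],[[0,0,0],[0,0,0],10]])

```text
clock: 6.3
position: [521.7, 53.8, 58.7]
ee_rot: [-0.087, 0.996, -0.001, 0.001]
contact_force: [1.4, -6.4, 7.9]
gripper_width: 18.6
grasp_force: 59.2
```

send_rows(series=[[[0,2,0],[0,0,0],10],[[0,0,0],[0,0,0],10]])

```text
clock: 6.5
position: [521.6, 53.9, 58.7]
ee_rot: [-0.087, 0.996, -0.002, 0.001]
contact_force: [4.6, -16.1, 6.2]
gripper_width: 18.4
grasp_force: 59.4
```

send_rows(series=[[[0,0,0],[0,0,0],45],[[0,0,0],[0,0,0],45],[[0,0,0],[0,0,0],45],[[0,0,0],[0,0,0],45],[[0,0,-15],[0,0,0],45],[[0,0,-35],[0,0,0],45],[[0,0,-45],[0,0,0],45],[[0,0,-45],[0,0,0],45]])

```text
clock: 7.3
position: [519.4, 57.0, 198.4]
ee_rot: [-0.088, 0.996, -0.0, -0.001]
contact_force: [0.7, -0.0, -0.1]
gripper_width: 45.2
grasp_force: 0.0
```

```bash
python3 - <<'E'
from h import *
s=monitor.read_state();p=s["position"];R=Ro.from_quat(s["ee_rot"])
print(p,s["joints"].round(3),R.as_matrix().round(3).tolist())
d=np.array([510,-342,235])-p
print("shift in tool",R.inv().apply(d).round(1))
E
```

```text
[519.43288892  57.03815887 198.37641108] [ 0.42   0.24  -0.29  -0.    -1.042 -1.815] [[-0.985, -0.175, -0.002], [-0.175, 0.985, -0.001], [0.002, -0.0, -1.0]]
shift in tool [  79.2 -391.2  -36.4]
```

send_rows(series=[[[0,0,-36],[0,0,0],60],[[10,-49,0],[0,0,0],60],[[10,-48,0],[0,0,0],60],[[10,-49,0],[0,0,0],60],[[10,-49,0],[0,0,0],60],[[10,-49,0],[0,0,0],60],[[10,-49,0],[0,0,0],60],[[10,-49,0],[0,0,0],60]])

```text
clock: 8.1
position: [510.3, -293.6, 233.2]
ee_rot: [-0.088, 0.996, 0.0, -0.0]
contact_force: [1.3, -0.0, -0.6]
gripper_width: 60.0
grasp_force: 0.0
```

send_rows(series=[[[9,-49,0],[0,0,0],60],[[0,0,0],[0,0,0],60],[[0,0,0],[0,0,0],60]])

```text
clock: 8.4
position: [509.7, -342.6, 232.2]
ee_rot: [-0.086, 0.996, 0.001, -0.001]
contact_force: [0.1, 0.4, -1.1]
gripper_width: 59.8
grasp_force: 0.0
```

```bash
python3 - <<'E'
from h import *
import cv2
from bench import get_image
s=monitor.read_state();p=s["position"];print(p)
print([proj(n,p).round(1) for n in("top","side")])
t=get_image("top")[:,:,::-1];s=get_image("side")[:,:,::-1]
o=np.zeros((600,800,3),np.uint8)
o[:280,:480]=cv2.resize(t[155:225,178:298],None,fx=4,fy=4,interpolation=cv2.INTER_CUBIC)
o[0:300,490:790]=cv2.resize(s[170:270,220:320],None,fx=3,fy=3,interpolation=cv2.INTER_CUBIC)
o[290:590,0:400]=cv2.resize(t[180:255,350:450],None,fx=4,fy=4,interpolation=cv2.INTER_CUBIC)
o[302:600,490:790]=cv2.resize(s[180:329,290:440],None,fx=2,fy=2,interpolation=cv2.INTER_CUBIC)[:298]
cv2.imwrite("pics/g2.png",o)
E
```

```text
[ 509.74091621 -342.64497949  232.20650056]
[array([445.6, 209.9]), array([363.4, 230. ])]
```

View pics/g2.png

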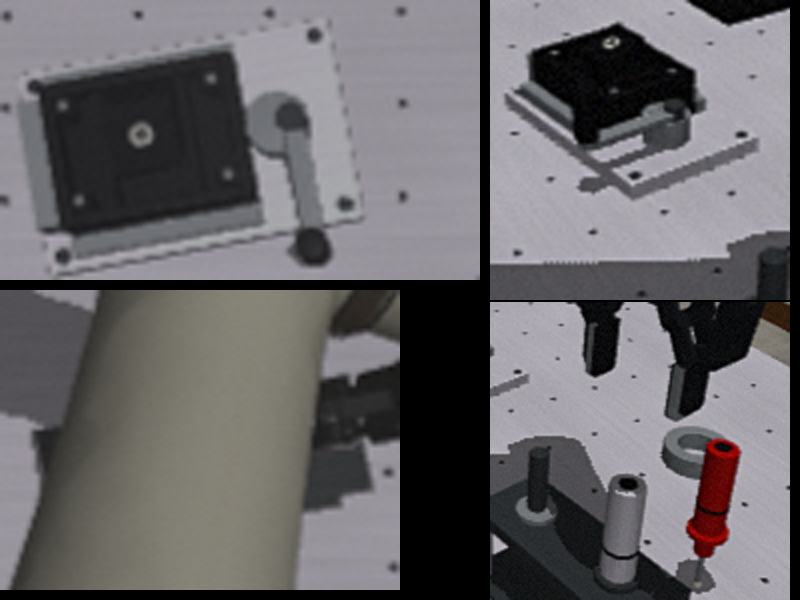

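The lever is fully over, with the arm across toward the robot and the handle at crop (312,246). The housing sits against the stop, with the white mark at crop (140.5,133.5). The gripper is above the silver probe, so I'll descend and grasp it.

send_rows(series=[[[0,0,30],[0,0,0],60],[[0,0,30],[0,0,0],60],[[0,0,20],[0,0,0],60],[[0,0,15],[0,0,0],60],[[0,0,10],[0,0,0],60],[[0,0,10],[0,0,0],60],[[0,0,0],[0,0,0],60],[[0,0,0],[0,0,0],40]])

```text
clock: 9.3
position: [510.7, -341.7, 118.9]
ee_rot: [-0.088, 0.996, -0.0, 0.0]
contact_force: [0.3, -0.0, 0.1]
gripper_width: 47.2
grasp_force: 0.0
```

send_rows(series=[[[0,0,0],[0,0,0],18],[[0,0,0],[0,0,0],18],[[0,0,0],[0,0,0],18],[[0,0,0],[0,0,0],18],[[0,0,0],[0,0,0],18],[[0,0,0],[0,0,0],18]])

```text
clock: 9.9
position: [510.9, -342.3, 119.4]
ee_rot: [-0.087, 0.996, -0.001, 0.001]
contact_force: [-0.5, 0.6, 6.0]
gripper_width: 24.8
grasp_force: 58.8
```

send_rows(series=[[[0,0,-5],[0,0,0],18],[[0,0,-10],[0,0,0],18],[[0,0,-12],[0,0,0],18],[[0,0,-12],[0,0,0],18],[[0,0,-12],[0,0,0],18],[[0,0,-12],[0,0,0],18],[[0,0,-20],[0,0,0],18],[[0,0,-30],[0,0,0],18]])

```text
clock: 10.7
position: [509.2, -341.3, 231.0]
ee_rot: [-0.087, 0.996, 0.001, -0.002]
contact_force: [0.1, -0.8, -1.6]
gripper_width: 25.1
grasp_force: 59.0
```

send_rows(series=[[[0,0,-5],[0,0,0],18],[[0,0,0],[0,0,0],18],[[0,0,0],[0,0,0],18]])

```text
clock: 11.0
position: [509.6, -341.4, 235.2]
ee_rot: [-0.087, 0.996, 0.001, -0.001]
contact_force: [-0.2, -0.5, -1.5]
gripper_width: 24.7
grasp_force: 59.1
```

```bash
python3 - <<'E'
from h import *
import cv2
from bench import get_image
s=monitor.read_state();p=s["position"];R=Ro.from_quat(s["ee_rot"]).as_matrix();print(p,R.round(3).tolist())
tip=p+R[:,2]*95.4; pt=proj("side",tip);print("ball centre expected side",pt,proj("side",p))
im=get_image("side")[:,:,::-1];x,y=(pt-[50,75]).astype(int);x=max(x,0)
c=cv2.resize(im[y:y+100,x:x+100],None,fx=6,fy=6,interpolation=cv2.INTER_CUBIC);cv2.imwrite("pics/g3.png",c);print(x,y)
f=src((140.5,133.5),4,(178,155));c=src((611,42),3,(220,170),(490,0))
print("spot",onz("top",f,73),onz("side",c,73))
# triangulate
r=least_squares(lambda X:np.r_[proj("top",X)-f,proj("side",X)-c],[587,158,73]);print(r.x,r.fun)
E
```

```text
[ 509.56546949 -341.38143059  235.22530991] [[-0.985, -0.174, -0.002], [-0.174, 0.985, 0.001], [0.001, 0.002, -1.0]]
ball centre expected side [355.49817039 286.2301201 ] [362.922275  227.5027613]
305 211
spot [587.83165092 157.88051171  73.        ] [589.98101912 159.97040971  73.        ]
[588.16159622 157.48394369  74.30174024] [ 0.08374363 -0.22797359 -0.2568927   0.03755072]
```

View pics/g3.png

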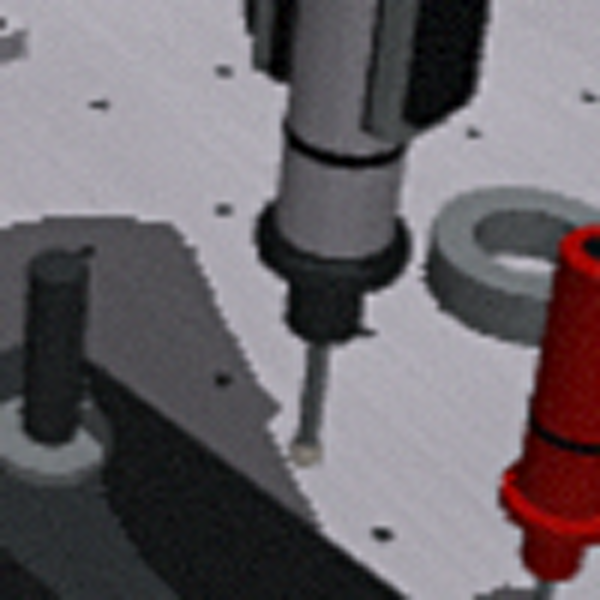

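The ball is at crop (306,453), which is side pixel (355.6,286.1). That agrees with the predicted (355.5,286.2), so the tip lies 99.4 mm beyond the TCP on the tool axis. Next I'll carry it over and tilt.

send_rows(series=[[[-4,15,0],[0,0,0],18],[[-8,30,0],[0,0,0],18],[[-8,30,0],[0,0,0],18],[[-8,30,0],[0,0,0],18],[[-8,30,0],[0,0,0],18],[[-8,30,0],[0,0,0],18],[[-8,30,0],[0,0,0],18],[[-8,30,0],[0,0,0],18]])

```text
clock: 11.85
position: [529.5, -108.0, 235.4]
ee_rot: [-0.087, 0.996, 0.0, -0.001]
contact_force: [-0.1, 0.7, -2.4]
gripper_width: 24.7
grasp_force: 59.2
```

send_rows(series=[[[-8,30,0],[0,0,0],18],[[-8,30,0],[0,0,0],18],[[-8,30,0],[0,0,0],18],[[-8,30,0],[0,0,0],18],[[-8,30,0],[0,0,0],18],[[-8,30,0],[0,0,0],18],[[-8,30,0],[0,0,0],18],[[-8,30,0],[0,0,0],18]])

```text
clock: 12.65
position: [550.5, 139.2, 235.3]
ee_rot: [-0.088, 0.996, -0.0, -0.001]
contact_force: [0.3, -0.1, -1.9]
gripper_width: 24.9
grasp_force: 59.2
```

send_rows(series=[[[-2,14,0],[0,0,0],18],[[0,0,0],[0,-0.07,0],18],[[0,0,0],[0,-0.07,0],18],[[0,0,0],[0,-0.07,0],18],[[0,0,0],[0,-0.07,0],18],[[0,0,0],[0,-0.069,0],18],[[0,0,0],[0,0,0],18],[[0,0,0],[0,0,0],18]])

```text
clock: 13.45
position: [550.5, 151.5, 236.1]
ee_rot: [-0.086, 0.981, 0.015, 0.172]
contact_force: [0.4, 0.4, -1.0]
gripper_width: 24.8
grasp_force: 59.3
```

```bash
cat >> h.py <<'E'
def white(n,im,px,r=5,thr=None):
    x,y=np.round(px).astype(int);g=im[y-r:y+r+1,x-r:x+r+1].astype(float).mean(2)
    w=np.clip(g-(np.median(g)+ (g.max()-np.median(g))*.3),0,None);yy,xx=np.mgrid[y-r:y+r+1,x-r:x+r+1]
    return np.array([(w*xx).sum(),(w*yy).sum()])/w.sum()
N=lambda yaw=.175:np.array([-.342*np.cos(yaw),-.342*np.sin(yaw),.9397])
E
python3 - <<'E'
from h import *
import cv2
from bench import get_image
s=monitor.read_state();p=s["position"];R=Ro.from_quat(s["ee_rot"]).as_matrix();print(p,R[:,2].round(4),R[:,1].round(3),-N(),s["contact_force"].round(1))
im=get_image("side");q=white("side",im,src((611,42),3,(220,170),(490,0)));print("side spot px",q,onz("side",q,73))
t=get_image("top");qt=white("top",t,src((140.5,133.5),4,(178,155)));print("top",qt,onz("top",qt,73))
o=np.zeros((480,800,3),np.uint8)
o[:,:400]=cv2.resize(t[130:250,160:260],None,fx=4,fy=4,interpolation=cv2.INTER_CUBIC)[:,:,::-1];o[:,400:]=cv2.resize(im[120:240,220:320],None,fx=4,fy=4,interpolation=cv2.INTER_CUBIC)[:,:,::-1]
cv2.imwrite("pics/g4.png",o);print("ball exp",proj("side",p+R[:,2]*95.4))
E
```

```text
[550.51290732 151.47969996 236.14751552] [ 0.3351  0.0588 -0.9403] [-0.174  0.985 -0.   ] [ 0.33677648  0.05954498 -0.9397    ] [ 0.4  0.4 -1. ]
side spot px [258.97079277 182.43694947] [590.74763974 168.1113405   73.        ]
top [213.96551724 186.80273834] [590.71795045 154.96570719  73.        ]
ball exp [256.95100634 157.65280212]
```

View pics/g4.png

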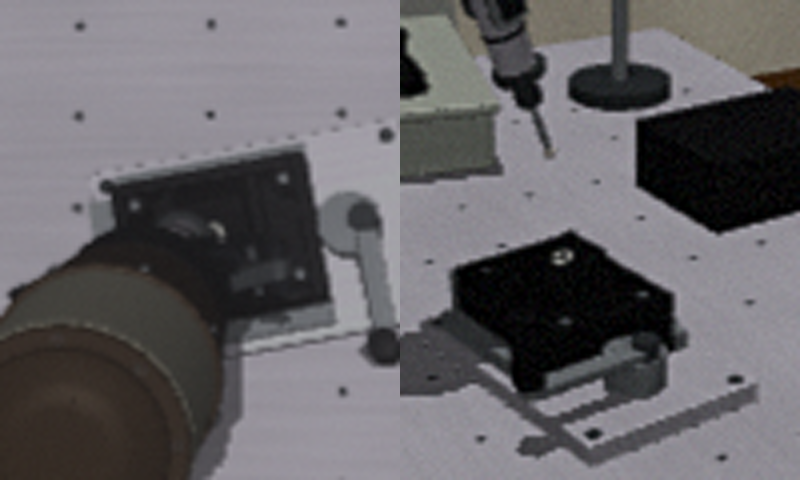

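The ball is at crop (550,155), as predicted, and the mark is at crop (562,257). The lever is still over. The automatic centroid picked up background, so I'll refine the mark's pixel with a tight window.

```bash
python3 - <<'E'
from h import *
import cv2
a=cv2.imread("pics/g2.png");b=cv2.imread("pics/g4.png")
def cen(im,p,r):
    x,y=p;g=im[y-r:y+r+1,x-r:x+r+1].astype(float).mean(2);w=(g>85)*1.;m=cv2.moments(w,True)
    return np.array([m["m10"]/m["m00"]+x-r,m["m01"]/m["m00"]+y-r]),int(w.sum())
pt,n1=cen(a,(140,133),18);ps,n2=cen(a,(611,42),11);ps2,n3=cen(b,(562,257),14)
print(pt,n1,ps,n2,ps2,n3)
t=src(pt,4,(178,155));s=src(ps,3,(220,170),(490,0));s2=src(ps2,4,(220,120),(400,0));print(t,s,s2)
sm=(s+s2)/2
print(onz("top",t,73),onz("side",s,73),onz("side",s2,73))
r=least_squares(lambda X:np.r_[proj("top",X)-t,proj("side",X)-sm,(X[2]-73)/.3],[587,158,73]);S=r.x;print("spot",S,r.fun)
st=monitor.read_state();p=st["position"];R=Ro.from_quat(st["ee_rot"]);n=N()
z=R.as_matrix()[:,2]
tr=lambda L:R.inv().apply(S+n*L-p).round(2)
print("shift to hover 107:",tr(107),"to 93.4",tr(93.4)); ang=np.cross(z,-n);print("rot tool",R.inv().apply(ang).round(4))
E
```

```text
[140.81962865 134.5464191 ] 377 [610.80165289  42.74380165] 121 [562.11382114 257.48780488] 123
[212.82990716 188.26160477] [259.9338843  183.91460055] [260.15345528 183.99695122]
[587.19159448 157.68422768  73.        ] [589.20045647 158.66568405  73.        ] [589.49509146 157.94774819  73.        ]
spot [588.01632102 157.54845993  73.00452363] [ 0.05797341 -0.33922885 -0.3491006   0.20882447  0.01507878]
shift to hover 107: [21.59 -1.03 59.39] to 93.4 [21.59 -1.03 72.99]
rot tool [ 0.0002 -0.     -0.    ]
```

send_rows(series=[[[4,0,12],[0,0,0],18],[[4,0,12],[0,0,0],18],[[4,-0.5,12],[0,0,0],18],[[4,-0.5,12],[0,0,0],18],[[4,0,8],[0,0,0],18],[[1,0,3.5],[0,0,0],18],[[0,0,0],[0,0,0],18],[[0,0,0],[0,0,0],18]])

```text
clock: 14.35
position: [552.4, 151.1, 173.8]
ee_rot: [-0.086, 0.981, 0.015, 0.173]
contact_force: [-0.2, 0.6, -1.7]
gripper_width: 24.8
grasp_force: 59.3
```

```bash
python3 - <<'E'
from h import *
import cv2
from bench import get_image
P=[];
for i in range(3): s=monitor.read_state();im=get_image("side");P.append(s["position"])
p=np.mean(P,0);R=Ro.from_quat(s["ee_rot"]).as_matrix();print(p,np.std(P,0).round(2),R[:,2].round(4),s["contact_force"].round(1))
cv2.imwrite("pics/g5.png",cv2.resize(im[150:205,230:300],None,fx=10,fy=10,interpolation=cv2.INTER_CUBIC)[:,:,::-1]);print("ball exp",(proj("side",p+R[:,2]*95.4)-[230,150]+.5)*10, "foot", (proj("side",p+R[:,2]*107)-[230,150]+.5)*10)
E
```

```text
[552.35039848 151.15948514 173.96158139] [0.04 0.03 0.09] [ 0.338   0.0602 -0.9392] [-0.8 -0.5 -1.4]
ball exp [289.59922714 309.74220145] foot [303.56012058 344.56713611]
```

View pics/g5.png

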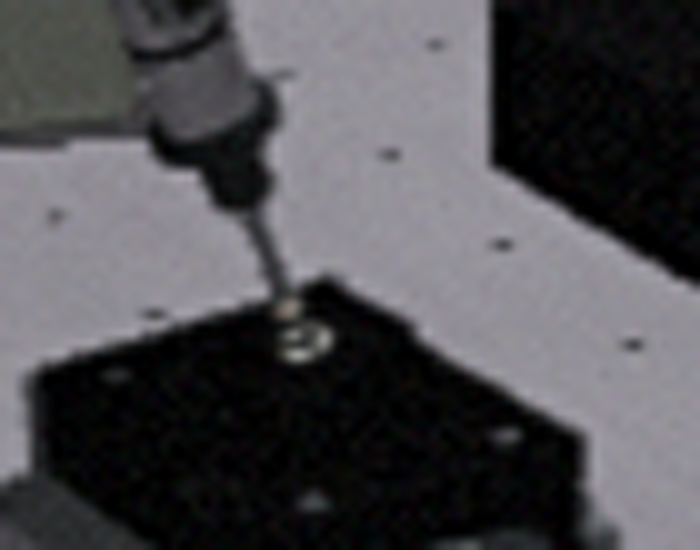

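The ball is at crop (289,308) and the ring centre at (305,342). The axis foot falls within about 0.5 mm of that centre. Next is a slow press.

send_rows(series=[[[-0.5,0.1,2],[0,0,0],18],[[0,0,2],[0,0,0],18],[[0,0,2],[0,0,0],18],[[0,0,0],[0,0,0],18],[[0,0,0],[0,0,0],18]])

```text
clock: 15.0
position: [554.2, 151.3, 167.6]
ee_rot: [-0.086, 0.981, 0.015, 0.173]
contact_force: [0.5, 0.4, -1.9]
gripper_width: 24.6
grasp_force: 59.3
```

```bash
cat > r.py <<'E'
from h import *
from bench import get_image
F=[];P=[];Z=[]
for i in range(6):
    s=monitor.read_state();F.append(s["contact_force"]);P.append(s["position"]);Z.append(Ro.from_quat(s["ee_rot"]).as_matrix()[:,2]);get_image("top")
z=np.mean(Z,0);p=np.mean(P,0);print(p.round(2),z.round(4),"F",np.mean(F,0).round(2),"Fn",(np.array(F)@-z).mean().round(2),"foot73",(p+z*(73-p[2])/z[2]).round(2),"L",((73-p[2])/z[2]).round(2))
E
python3 r.py
```

```text
[554.29 151.38 167.76] [ 0.3368  0.0595 -0.9397] F [ 0.2   0.06 -1.68] Fn -1.65 foot73 [588.25 157.38  73.  ] L 100.84
```

send_rows(series=[[[0,0,2],[0,0,0],18],[[0,0,2],[0,0,0],18],[[0,0,0],[0,0,0],18],[[0,0,0],[0,0,0],18]])

```text
clock: 15.7
position: [555.8, 151.7, 164.2]
ee_rot: [-0.086, 0.981, 0.015, 0.173]
contact_force: [-0.1, 0.3, 0.1]
gripper_width: 24.4
grasp_force: 59.3
```

```bash
python3 r.py
```

```text
[555.78 151.73 164.23] [ 0.3372  0.0598 -0.9395] F [-0.58  0.06  0.  ] Fn 0.2 foot73 [588.52 157.53  73.  ] L 97.1
```

send_rows(series=[[[0,0,2],[0,0,0],18],[[0,0,2],[0,0,0],18],[[0,0,0],[0,0,0],18],[[0,0,0],[0,0,0],18],[[0,0,0],[0,0,0],18]])

```text
clock: 16.5
position: [557.1, 152.0, 160.5]
ee_rot: [-0.086, 0.981, 0.015, 0.173]
contact_force: [-1.6, 0.4, 2.7]
gripper_width: 24.7
grasp_force: 59.4
```

```bash
python3 r.py; python3 - <<'E'
from h import *
import cv2
from bench import get_image
s=monitor.read_state();p=s["position"];R=Ro.from_quat(s["ee_rot"]).as_matrix()
ims=np.mean([get_image("side").astype(float) for _ in range(6)],0).astype(np.uint8)
o=cv2.resize(ims[165:200,235:285],None,fx=16,fy=16,interpolation=cv2.INTER_CUBIC)[:,:,::-1]
cv2.imwrite("pics/g6.png",o);L=(73-p[2])/R[2,2];print("ball exp",(proj("side",p+R[:,2]*(L-4))-[235,165]+.5)*16)
E
```

```text
[557.09 151.94 160.42] [ 0.3371  0.0597 -0.9396] F [-1.14 -0.05  2.38] Fn 2.63 foot73 [588.46 157.5   73.  ] L 93.04
ball exp [397.95161395 295.12848835]
```

View pics/g6.png

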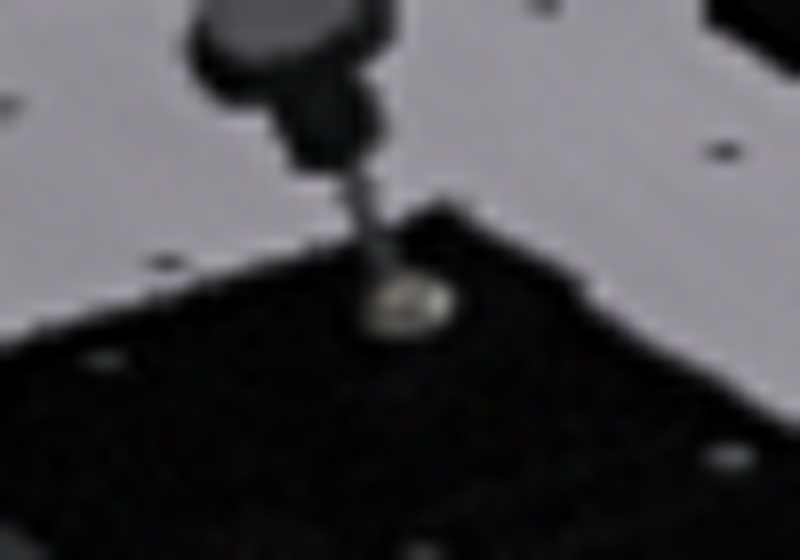

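The ball sits inside the ring, about 0.7 mm short on x. I'll back off, correct, and press again, slightly shallower.

send_rows(series=[[[0,0,-4],[0,0,0],18],[[0,0,-4],[0,0,0],18],[[-0.7,0,0],[0,0,0],18],[[0,0,2],[0,0,0],18],[[0,0,2],[0,0,0],18],[[0,0,2],[0,0,0],18],[[0,0,1.6],[0,0,0],18],[[0,0,0],[0,0,0],18]])

```text
clock: 17.9
position: [557.4, 151.8, 160.6]
ee_rot: [-0.086, 0.981, 0.015, 0.173]
contact_force: [-2.1, -0.0, 1.6]
gripper_width: 24.6
grasp_force: 59.5
```

send_rows(series=[[[0,0,0],[0,0,0],18],[[0,0,0],[0,0,0],18],[[0,0,0],[0,0,0],18]])

```text
clock: 18.2
position: [557.4, 151.8, 160.9]
ee_rot: [-0.086, 0.981, 0.015, 0.173]
contact_force: [-1.7, -0.9, 2.0]
gripper_width: 24.7
grasp_force: 59.5
```

```bash
python3 r.py; python3 - <<'E'
from h import *
import cv2
from bench import get_image
ims=np.mean([get_image("side").astype(float) for _ in range(6)],0).astype(np.uint8)
o=np.zeros((560,800,3),np.uint8)
o[:,:400]=cv2.resize(ims[165:200,250:275],None,fx=16,fy=16,interpolation=cv2.INTER_CUBIC)[:,:,::-1]
o[:480,400:]=cv2.resize(ims[150:270,220:320],None,fx=4,fy=4,interpolation=cv2.INTER_CUBIC)[:,:,::-1]
cv2.imwrite("pics/g7.png",o)
E
```

```text
[557.38 151.81 160.85] [ 0.3366  0.0593 -0.9398] F [-1.43 -0.87  1.77] Fn 2.19 foot73 [588.85 157.35  73.  ] L 93.48
```

View pics/g7.png

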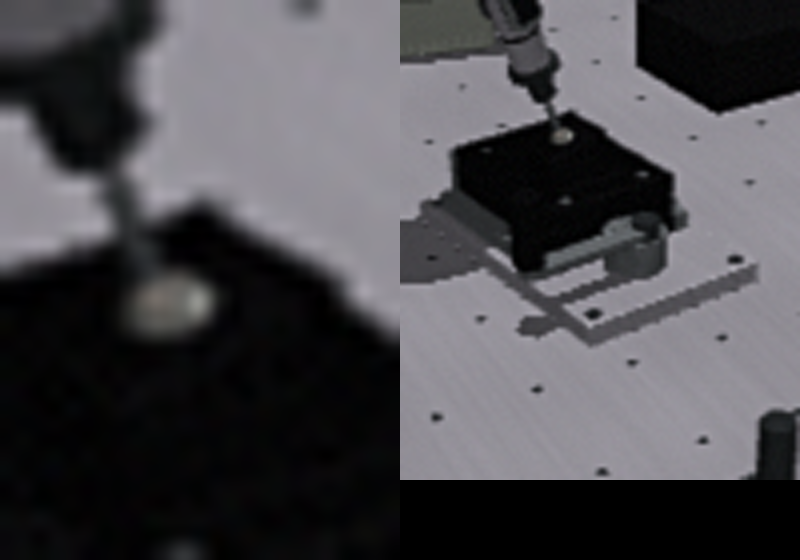

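The ball is on the ring centre at crop (168,303). The lever is still over and the housing is home. The spring force is about 3.85 N, which is roughly 5.8 mm of travel. I'm handing the job in.

```bash
python3 -c "from bench import job_done;print(job_done())"
```

```text
the job is handed in; nothing more can be done
None
```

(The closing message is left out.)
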